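# Find the proudest knot on a birch slab

### The arm

A 7-joint arm with a two-finger parallel gripper is mounted at the origin on the work surface. World frame = base frame: x ahead of the robot, y to its left, z up, the work surface at z = 0. Lengths are in m, angles in rad, forces in N, time in s.
With the tool pointing down it reaches from about 0.4 to 0.875 m from the base axis. Payload 6.5 kg.
Tool frame: the origin (TCP) lies at the very end of the fingers, on their centre line; the grasp point (between the pads) lies 19 mm behind it; z points along the fingers, y is the line along which they close (so a half turn about z gives the same grasp; the last joint's range is limited). The gripper opens to 88 mm and grips with 3 to 60 N. Pads are 18 mm wide; open, the fingers measure 123 mm over their backs; the gripper's body (75 mm by 187 mm) begins 45 mm behind the grasp point.
Start: joints at [1.211, 0.536, -0.004, 1.538, 0.003, 1.067, -0.071], TCP at [0.188, -0.622, 0.239] pointing down, gripper open.
Joint ranges: [-2.7, 2.7], [-0.37, 2.16], [-1.27, 1.26], [0.24, 2.4], [-1.31, 4.45], [0.19, 1.91], [-2.76, 2.76]. Speed limits (rad/s): [2.39, 2.39, 3.14, 3.14, 3.14, 3.14, 3.14].

### API

Orientations are given as [roll, pitch, yaw] about the fixed x, y, z axes, in that order (R = Rz(yaw) Ry(pitch) Rx(roll)).
In Python, from cell import readout, vision, ctrl, finder gives the robot as it stands.
- The arm moves only by the shell command python3 -m inch 'ROWS' [FORCE]. ROWS is JSON, a list of rows, each a list of 3 entries, a list of its own where there are three numbers: the shift along the tool's x, y, z as a fraction of full scale, then the turn, a rotation vector about the tool's x, y, z as a fraction of full scale, then the opening, from -1 (shut) to 1 (fully open). A call has 1 to 10 rows; each row shifts and turns the commanded pose from where the row before left it, along the tool's axes as they then stand; what a row does not reach is not made up. Full scale, the value 1, is 0.03 m for a shift and 30 degrees for a turn. A row lasts 1/8 s, in which the tool goes at most 62.5 mm and 10.7 degrees, less where a joint would pass 70% of its speed; a pose out of reach is approached as far as the arm can. A call with a number of a shift or a turn outside -1 to 1 is refused whole. A call with a gripper value outside its range is refused whole. The fingers move at their own pace and stop on an object; FORCE is the grip in N (left out, the last holds). Time passes only in rows, so rows that do not move let the fingers close. It gives the time, the measured TCP pose, the force, the opening and the grip force at its end, in the units of the state.
- readout.observe(): the state, without advancing time (a new reading comes with each control period).
- vision.camera(name): name is "scene" or "top" or "wrist"; returns the picture (400x640x3 uint8, blue, green, red); there is no depth.
- vision.camera_model(name): a dict with "K" (3x3 intrinsics, pixels), "rvec" (rotation vector, rad) and "tvec" (3), from world to camera coordinates, as OpenCV has them. Camera axes: x right, y down, z forward; pixel columns grow to the right and rows downward; lengths in m; the calibration is good to about 2 mm. The wrist camera is an equidistant fisheye: a pixel r from the principal point sees the ray r / f radians off the axis. A picture is of the moment at which its call begins: read the wrist's pose just before it. camera_model takes no time and is no camera call; for the wrist camera it gives the pose at the moment of the call.
- ctrl.finish_job(): hands the job in; it is judged then, once.
Trained networks look in the newest picture that a camera, given by its name, has taken for a name from the list of things; names that differ only in an ending like _2 or _b are one class to them, and where a whole thing is asked for, a point or a joint stands for the part that bears it (a point fixed in the world has none). Each returns a list of dicts, best first, with "score" (0 to 1); they miss things now and then, are a little off and sometimes report something else, mostly with a low value. They report only what shows in the picture. A call takes as long as a camera call. They do not tell look-alikes from the thing itself.
- finder.outline_of(camera, thing): "pixels" (400x640 bool, what is visible of it) and "rect" ([centre column, centre row, width, height] in pixels, round what is visible of it).
The state is a dict: "time_s": time; "q": joint angles; "qvel": joint speeds; "tau": joint torques, N m; "tcp_pos": TCP position; "orientation": TCP orientation; "contact_force": force on the tool from outside, world axes, zero at the start; "torque": the same for the moment, N m; "grip_width": finger opening in m; "gripper_force": force on a finger pad.
Only numpy, scipy, OpenCV 4.12 (cv2) and the standard library are available. Lean on these libraries where they do the work, as an engineer would, in place of code of your own. Each camera call takes 0.05 s, during which the arm holds its last target. There are 200 camera calls.

### The job

Three chalk-coloured knots stand proud of the birch slab by different amounts, and the carver wants to know which to grind first. Pick up the green height gauge and probe the knots by resting its foot for a moment on the middle of the red one, then the yellow, then the blue. Then leave the gauge standing upright by itself on the middle of the highest knot (if two are level within a few millimetres, either will do).

Things in the scene. Friction and masses are not known exactly. Their poses are not given: they have to be found in the camera images.
- gauge: Rigid height gauge, loose, 200 g, 118 mm tall, stands upright on the bench left of the slab: brass disc foot 32 mm in diameter and 12 thick, steel stem 12 mm in diameter, green round barrel 28 mm in diameter from 56 to 108 mm above the underside (grip here), yellow cap. Any grasp yaw will do. Origin: centre of the foot's flat underside; z up along the gauge.
- knot_red: Round knot standing proud of the slab, 54 mm diameter, with a flat level red top and dark wood sides. Fixed. Origin: centre of the flat top; z up. All three stand in a fixed pale slab, 240 x 340 mm and 40 mm thick, on the bench (z = 0), tops 6 to 40 mm above its face, centres 110 mm or more apart; heights and arrangement differ every time.
- knot_yellow: Round knot standing proud of the slab, 54 mm diameter, with a flat level yellow top and dark wood sides. Fixed. Origin: centre of the flat top; z up. In the same slab, as the red one.
- knot_blue: Round knot standing proud of the slab, 54 mm diameter, with a flat level blue top and dark wood sides. Fixed. Origin: centre of the flat top; z up. In the same slab, as the red one.
Mind the look-alikes: they are no part of the job. What is meant by the gauge is not orange, purple or turquoise, and is the smaller of those in its own colour.

How it is judged:
By the outcome, as a careful person would: the job done as asked, in the order asked, and still so for the second after the job is handed in, with the robot touching nothing.
It also fails if it takes over 51 s, if anything falls off the work surface, if the arm or the gripper's body presses on something with over 40 N, if the wrist force passes 120 N, or if a joint passes its speed limit or range.

## Working session

There is one attempt and no reset: what is moved stays moved. The work goes in short steps, Python scripts to look and compute and a shell command to move; the robot and the scene stay as the last step left them, time stands still between calls to the robot, and variables do not carry over. Pictures are saved under pics/ and viewed, at most 10 in all, crops included, and the job is handed in when it is done.

```bash
mkdir -p pics
cat > h.py <<'E'
import numpy as np, cv2
from cell import readout, vision, ctrl, finder
def cam(n):
    m=vision.camera_model(n); K=np.array(m['K'],float); R=cv2.Rodrigues(np.array(m['rvec'],float))[0]; t=np.array(m['tvec'],float).ravel()
    return K,R,t
def ray(n,uv):
    K,R,t=cam(n); u,v=uv
    a=np.array([(u-K[0,2])/K[0,0],(v-K[1,2])/K[1,1]])
    if n=='wrist':
        th=np.hypot(*a); d=np.r_[a/max(th,1e-9)*np.sin(th),np.cos(th)]
    else: d=np.r_[a,1.]
    return -R.T@t, R.T@d
def atz(n,uv,z):
    o,d=ray(n,uv); return o+d*(z-o[2])/d[2]
def proj(n,P):
    K,R,t=cam(n); p=R@np.array(P,float)+t
    return (K@(p/p[2]))[:2]
E
python3 - <<'E'
from h import *
a=vision.camera('scene');b=vision.camera('top')
cv2.imwrite('pics/s.png',a);cv2.imwrite('pics/t.png',b)
for n in('scene','top'):
    print(n,ray(n,(320,200)))
    for th in('gauge','knot_red','knot_yellow','knot_blue'):
        for d in finder.outline_of(n,th): print(th,round(d['score'],2),np.round(d['rect'],1))
s=readout.observe();print(s)
E
```

```text
scene (array([1.12096281, 0.29912978, 0.58999554]), array([-0.72230432, -0.24194541, -0.64813417]))
gauge 0.96 [413.1 222.4  23.5  48.3]
gauge 0.89 [375.5 249.4  23.2  51.2]
gauge 0.88 [446.  189.2  30.   63.4]
gauge 0.76 [424.9 242.1  32.5  65.1]
gauge 0.75 [396.2 203.4  24.1  48.3]
knot_red 0.9 [247.2 218.4  21.9  24. ]
knot_yellow 0.71 [217.1 183.1  28.9  22.9]
knot_blue 0.76 [295.  186.4  21.2  18.3]
knot_blue 0.37 [414.1 222.2  24.8  47.5]
top (array([0.37152544, 0.07086249, 1.02987444]), array([ 0.17678596,  0.01734618, -0.98419622]))
gauge 0.85 [224.8 204.7  24.5  19.5]
gauge 0.7 [212.3 174.6  30.8  28.5]
gauge 0.64 [239.9 228.2  20.   15.7]
gauge 0.56 [196.2 251.2  37.9  25.4]
gauge 0.52 [252.6 163.4  19.   26.7]
knot_red 0.88 [374.4 169.6  20.1  23.5]
knot_yellow 0.91 [425.9 203.1  21.4  22.8]
knot_blue 0.79 [349.6 225.2  24.5  23.5]
{'time_s': 0.5, 'q': array([ 1.21078444,  0.53640578, -0.00443037,  1.53793148,  0.00258629,
        1.06731075, -0.07115131]), 'qvel': array([ 0.00077773, -0.00250632, -0.00024963,  0.00077114, -0.00014019,
       -0.00100968, -0.00106287]), 'tau': array([-1.05331590e-03, -5.70469773e+01,  9.89243053e-01, -2.51710510e+01,
       -5.61527512e-02,  1.18289347e-02,  3.56133580e-05]), 'tcp_pos': array([ 0.18825384, -0.6221107 ,  0.23869954]), 'orientation': array([-3.14154322e+00,  4.67639950e-06,  2.93916661e-01]), 'contact_force': array([-1.27113554,  0.17461787,  0.58744435]), 'torque': array([0.05448646, 0.00106944, 0.01613959]), 'gripper_force': 0.0, 'grip_width': 0.08784225306245094}
```

View pics/s.png

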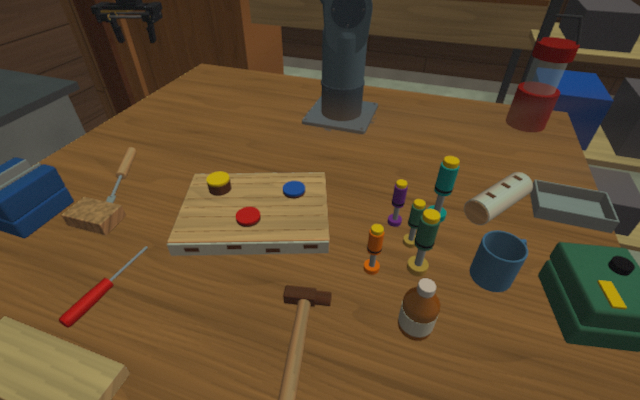

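View pics/t.png

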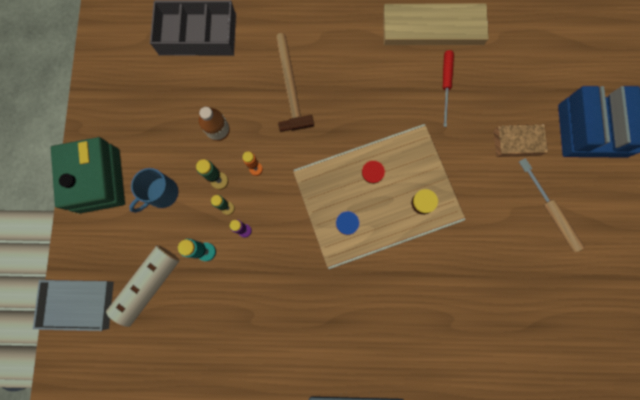

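Scene and top views, candidates for the gauge: small green (413,222)/top (222,204), large green (425,242)/(211,174), turquoise (446,189)/(197,249), purple (399,203)/(240,228) and orange (375,249)/(252,163). I choose the small green one. The knots lie at top red (374,172), yellow (426,202) and blue (348,223). Yellow looks highest.

Run:
```python
from h import *
from scipy.optimize import least_squares
a=vision.camera('scene');b=vision.camera('top')
c=np.hstack([cv2.resize(a[150:280,350:480],(390,390),interpolation=2),cv2.resize(b[140:270,175:305],(390,390),interpolation=2)])
cv2.imwrite('pics/c.png',c)
im={'scene':a,'top':b}; 
def seg(n,box,hue):
    x0,y0,x1,y1=box; h=cv2.cvtColor(im[n],cv2.COLOR_BGR2HSV)[y0:y1,x0:x1].astype(int)
    dh=abs((h[...,0]-hue+90)%180-90); m=((dh<9)&(h[...,1]>170)&(h[...,2]>70)).astype(np.uint8)
    k,l,s,c=cv2.connectedComponentsWithStats(m); i=1+np.argmax(s[1:,4]); return c[i]+[x0,y0],s[i]
B={'red':(0,(230,200,265,230),(355,155,390,190)),'yellow':(27,(200,168,236,200),(405,182,445,220)),'blue':(111,(278,175,310,202),(330,205,365,240))}
for k,(hue,s,t) in B.items():
    ps,ss=seg('scene',s,hue);pt,st=seg('top',t,hue)
    r=least_squares(lambda P:np.r_[proj('scene',P)-ps,proj('top',P)-pt],[.6,-.1,.06])
    print(k,ps,ss[2:],pt,st[2:],r.x.round(4),r.fun.round(2))
for n,b0,hue in(('scene',(405,190,424,206),27),('top',(205,190,226,212),27)):
    try:
        p,s=seg(n,b0,hue); print('cap',n,p,s, atz(n,p,.113).round(4))
    except Exception as e: print(e)
for n in('scene','top'):
    for p in [(409,240)] if n=='scene' else [(230,209)]: print('foot',n,atz(n,p,.006).round(4))
```

```text
red [247.69529086 215.57063712] [ 24  18 361] [372.80976864 171.39845758] [ 23  22 389] [ 0.6183 -0.0362  0.0472] [ 0.55  0.06  0.54 -0.24]
yellow [217.60927152 178.5397351 ] [ 24  16 302] [424.48095238 201.29761905] [ 24  23 420] [ 0.545  -0.1505  0.0689] [ 1.07  0.15  0.91 -0.48]
blue [293.42436975 188.36134454] [ 21  14 238] [347.09345794 222.49844237] [ 21  20 321] [0.4965 0.0238 0.0479] [ 0.61  0.04  0.55 -0.2 ]
cap scene [418.25675676 201.91891892] [ 8  8 11  8 74] [0.5302 0.3106 0.113 ]
cap top [215.97183099 199.74647887] [ 7  5  9 10 71] [0.5342 0.3148 0.113 ]
foot scene [0.5348 0.31   0.006 ]
foot top [0.5307 0.3075 0.006 ]
```

View pics/c.png

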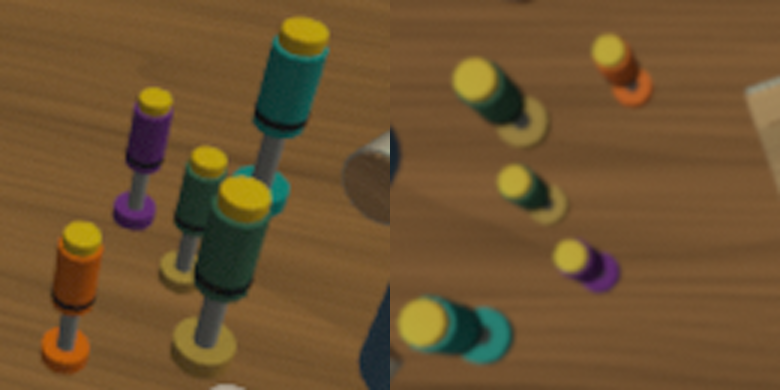

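Crop confirms it: the small green gauge has its cap at left (208,160) and foot at (180,270), partly behind the large green one. Next: neighbour positions, to choose the grasp yaw.

Run:
```python
from h import *
g=np.array([.532,.311])
sc=lambda u,v:(350+u/3,150+v/3); tp=lambda u,v:(175+(u-390)/3,140+v/3)
N={'gauge':((180,271),(548,205),(208,160),(515,182)),'big':((204,345),(523,121),(244,199),(475,79)),'purple':((134,211),(603,272),(154,99),(571,257)),'turq':((265,192),(487,334),(303,35),(423,322)),'orange':((65,349),(633,87),(82,237),(608,50))}
for k,(f1,f2,c1,c2) in N.items():
    f=(atz('scene',sc(*f1),.006)+atz('top',tp(*f2),.006))[:2]/2
    from scipy.optimize import least_squares
    r=least_squares(lambda P:np.r_[proj('scene',P)-sc(*c1),proj('top',P)-tp(*c2)],[.5,.3,.1]).x
    print(k,f.round(4),'cap',r.round(3),'d',(f-g).round(3))
    for yaw in(0.29,0,-.5,-.8,.6,.9):
        x=np.array([np.cos(yaw),np.sin(yaw)]);y=np.array([np.sin(yaw),-np.cos(yaw)])
        print('   ',yaw,((f-g)@x).round(3),((f-g)@y).round(3))
```

```text
gauge [0.5337 0.3128] cap [0.532 0.313 0.112] d [0.002 0.002]
    0.29 0.002 -0.001
    0 0.002 -0.002
    -0.5 0.001 -0.002
    -0.8 -0.0 -0.002
    0.6 0.002 -0.001
    0.9 0.002 0.0
big [0.6006 0.3376] cap [0.601 0.337 0.144] d [0.069 0.027]
    0.29 0.073 -0.006
    0 0.069 -0.027
    -0.5 0.047 -0.056
    -0.8 0.029 -0.068
    0.6 0.072 0.017
    0.9 0.063 0.037
purple [0.4805 0.2677] cap [0.478 0.269 0.113] d [-0.052 -0.043]
    0.29 -0.062 0.027
    0 -0.052 0.043
    -0.5 -0.024 0.063
    -0.8 -0.005 0.067
    0.6 -0.067 0.007
    0.9 -0.066 -0.013
turq [0.4272 0.3602] cap [0.427 0.359 0.155] d [-0.105  0.049]
    0.29 -0.086 -0.077
    0 -0.105 -0.049
    -0.5 -0.116 0.007
    -0.8 -0.108 0.041
    0.6 -0.059 -0.1
    0.9 -0.027 -0.113
orange [0.6327 0.2483] cap [0.633 0.249 0.112] d [ 0.101 -0.063]
    0.29 0.079 0.089
    0 0.101 0.063
    -0.5 0.118 0.007
    -0.8 0.115 -0.029
    0.6 0.048 0.109
    0.9 0.013 0.118
```

```bash
python3 -m inch '[[[0.5,-0.5,0],[0,0,0],1],[[1,-1,0],[0,0,0],1],[[1,-1,0],[0,0,0],1],[[1,-1,0],[0,0,0],1],[[1,-1,0],[0,0,0],1],[[1,-1,0],[0,0,0],1],[[1,-1,0],[0,0,0],1],[[1,-1,0],[0,0,0],1],[[1,-1,0],[0,0,0],1],[[1,-1,0],[0,0,0],1]]'
```

```text
time_s: 1.85
tcp_pos: [0.3791, -0.2657, 0.239]
orientation: [3.141, -0.0, 0.294]
contact_force: [0.4, 0.2, -0.6]
grip_width: 0.0884
gripper_force: 0.0
```

```bash
python3 -m inch '[[[1,-1,0],[0,0,0],1],[[1,-1,0],[0,0,0],1],[[1,-1,0],[0,0,0],1],[[1,-1,0],[0,0,0],1],[[1,-1,0],[0,0,0],1],[[1,-1,0],[0,0,0],1],[[1,-1,0],[0,0,0],1],[[1,-1,0],[0,0,0],1],[[0.5,-1,0],[0,0,0],1],[[0.5,-0.5,0],[0,0,0],1]]'
cat >> h.py <<'E'
def delta(target):
    s=readout.observe(); R=cv2.Rodrigues(np.zeros(3))[0]
    from scipy.spatial.transform import Rotation as Ro
    R=Ro.from_euler('xyz',s['orientation'])
    print('t',s['time_s'],'tcp',s['tcp_pos'].round(4),'rpy',s['orientation'].round(4),'F',s['contact_force'].round(2),'w',round(s['grip_width'],4))
    print('units',(R.inv().apply(np.array(target)-s['tcp_pos'])/.03).round(2))
E
python3 -c "
from h import *
delta([.5325,.3125,.18])"
```

```text
time_s: 3.1
tcp_pos: [0.5545, 0.086, 0.2388]
orientation: [-3.141, -0.0, 0.296]
contact_force: [0.2, 0.2, -0.0]
grip_width: 0.0878
gripper_force: 0.0
t 3.1 tcp [0.5545 0.086  0.2388] rpy [-3.1412e+00 -1.0000e-04  2.9580e-01] F [ 0.19  0.19 -0.  ] w 0.0878
units [ 1.5  -7.43  1.96]
```

```bash
python3 -m inch '[[[0.3,-0.9,0],[0,0,0],1],[[0.3,-1,0],[0,0,0],1],[[0.3,-1,0],[0,0,0],1],[[0.3,-1,0],[0,0,0],1],[[0.3,-1,0],[0,0,0],1],[[0,-1,0],[0,0,0],1],[[0,-1,0.3],[0,0,0],1],[[0,-0.5,0.3],[0,0,0],1],[[0,0,0],[0,0,0],1]]'
python3 - <<'E'
from h import *
delta([.5325,.3125,.18])
w=vision.camera('wrist');cv2.imwrite('pics/w1.png',w)
E
```

```text
time_s: 4.22
tcp_pos: [0.5327, 0.3096, 0.2198]
orientation: [3.141, 0.002, 0.295]
contact_force: [0.3, -0.1, 0.6]
grip_width: 0.0886
gripper_force: 0.0
t 4.225 tcp [0.5327 0.3096 0.2198] rpy [3.141e+00 1.700e-03 2.949e-01] F [ 0.3  -0.14  0.57] w 0.0886
units [ 0.03 -0.1   1.33]
```

View pics/w1.png

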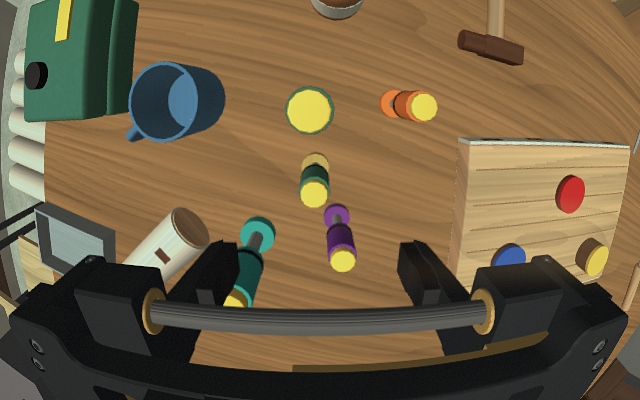

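Wrist view: the gauge's yellow cap is at (313,194) and its brass foot at (316,162). The large green one is at (310,109), purple at (342,260). The red knot is at (570,194).

Run:
```python
from h import *
w=vision.camera('wrist')
def seg(box,hue):
    x0,y0,x1,y1=box; h=cv2.cvtColor(w,cv2.COLOR_BGR2HSV)[y0:y1,x0:x1].astype(int)
    dh=abs((h[...,0]-hue+90)%180-90); m=((dh<6)&(h[...,1]>150)&(h[...,2]>150)).astype(np.uint8)
    k,l,s,c=cv2.connectedComponentsWithStats(m); i=1+np.argmax(s[1:,4]); return c[i]+[x0,y0],s[i]
p,s=seg((295,170,335,215),27);print(p,s,atz('wrist',p,.118).round(4))
for uv in((303,160),(328,160),(316,153)):print(atz('wrist',uv,.012).round(4))
p,s=seg((550,165,595,220),0);print(p,s,atz('wrist',p,.047).round(4))
delta([.5325,.3125,.066])
```

```text
[312.0285205  194.53654189] [  4  12  27  26 561] [0.5367 0.3131 0.118 ]
[0.5411 0.3271 0.012 ]
[0.5495 0.2992 0.012 ]
[0.5534 0.315  0.012 ]
[571.08023774 194.64041605] [  9  12  25  36 673] [ 0.6203 -0.0411  0.047 ]
t 4.325 tcp [0.534  0.3081 0.2206] rpy [3.1403e+00 1.0000e-04 2.9220e-01] F [0.26 0.34 0.21] w 0.0882
units [-0.   -0.16  5.15]
```

```bash
python3 -m inch '[[[0.05,-0.15,0.8],[0,0,0],1],[[0,0,1],[0,0,0],1],[[0,0,1],[0,0,0],1],[[0,0,1],[0,0,0],1],[[0,0,0.9],[0,0,0],1],[[0,0,0.45],[0,0,0],1],[[0,0,0],[0,0,0],1],[[0,0,0],[0,0,0],1]]'
python3 - <<'E'
from h import *
delta([.5345,.3128,.066])
w=vision.camera('wrist');cv2.imwrite('pics/w2.png',w)
E
```

```text
time_s: 5.32
tcp_pos: [0.5342, 0.3146, 0.0674]
orientation: [-3.141, -0.002, 0.293]
contact_force: [0.4, -0.2, -0.6]
grip_width: 0.0881
gripper_force: 0.0
t 5.325 tcp [0.5342 0.3146 0.0674] rpy [-3.1412e+00 -1.8000e-03  2.9330e-01] F [ 0.44 -0.22 -0.56] w 0.0881
units [-0.01  0.06  0.05]
```

View pics/w2.png

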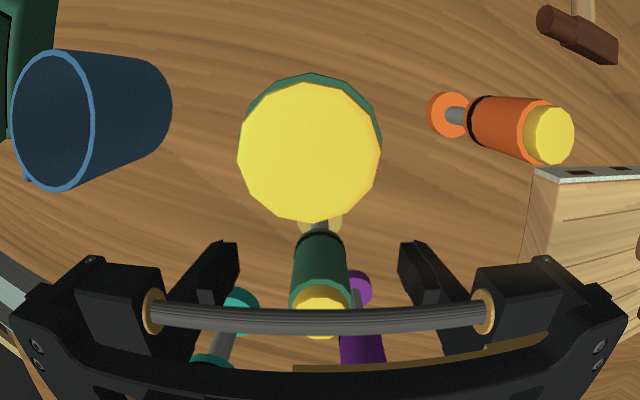

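The gauge barrel at (320,270) is centred between the fingers (about 222 and 415). Close.

```bash
python3 -m inch '[[[0,0,0],[0,0,0],-1],[[0,0,0],[0,0,0],-1],[[0,0,0],[0,0,0],-1],[[0,0,0],[0,0,0],-1],[[0,0,0],[0,0,0],-1],[[0,0,0],[0,0,0],-1],[[0,0,0],[0,0,0],-1]]' 25
```

```text
time_s: 6.25
tcp_pos: [0.5332, 0.3144, 0.0661]
orientation: [3.142, 0.0, 0.294]
contact_force: [0.1, -0.1, -0.4]
grip_width: 0.0269
gripper_force: 25.0
```

```bash
python3 -m inch '[[[0,0,-0.4],[0,0,0],-1],[[0,0,-1],[0,0,0],-1],[[0,0,-1],[0,0,0],-1],[[0,0,-1],[0,0,0],-1],[[0,0,-0.8],[0,0,0],-1],[[0,0.3,0],[0,0,0],-1]]'
python3 - <<'E'
from h import *
from scipy.spatial.transform import Rotation as Ro
s=readout.observe();w=vision.camera('wrist');cv2.imwrite('pics/w3.png',w[180:360,220:420].repeat(3,0).repeat(3,1))
print(s['gripper_force'],s['grip_width'])
R=Ro.from_euler('xyz',s['orientation'])
h=cv2.cvtColor(w,cv2.COLOR_BGR2HSV).astype(int);m=(abs(h[...,0]-27)<6)&(h[...,1]>150)&(h[...,2]>120)
m[:,:285]=0;m[:,355:]=0;m[:270]=0
y,x=np.nonzero(m);print(len(x),x.mean() if len(x) else 0,y.mean() if len(x) else 0,y.min(),y.max(),x.min(),x.max())
for uv in((x.min(),300),(x.max(),300)):
    print(R.inv().apply(atz('wrist',uv,s['tcp_pos'][2]+.052)-s['tcp_pos']))
delta([.619,-.038,s['tcp_pos'][2]])
E
```

```text
time_s: 7.0
tcp_pos: [0.5366, 0.3072, 0.1946]
orientation: [-3.14, -0.004, 0.295]
contact_force: [-0.4, -0.4, -2.4]
grip_width: 0.0274
gripper_force: 25.0
24.973741171415895 0.027411897880688887
813 312.5768757687577 302.9261992619926 286 339 290 342
[ 0.01314301 -0.00675486 -0.05193524]
[ 0.01308966  0.01230987 -0.05196672]
t 7.05 tcp [0.5368 0.304  0.1927] rpy [ 3.1405e+00 -1.2000e-03  2.9270e-01] F [-0.   -2.41 -2.38] w 0.0275
units [-0.67 11.7  -0.05]
```

View pics/w3.png

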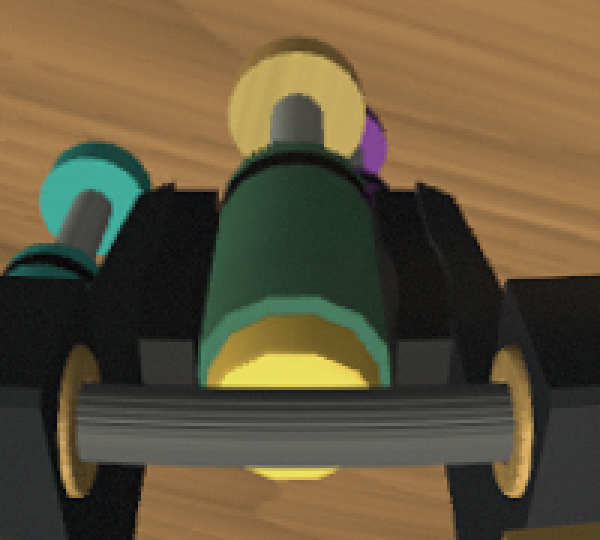

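The gauge hangs straight in the grip: foot at about (319,216) in the full picture, cap behind the bar at (318,310).

```bash
python3 -m inch '[[[0,0.7,0],[0,0,0],-1],[[0,1,0],[0,0,0],-1],[[0,1,0],[0,0,0],-1],[[0,1,0],[0,0,0],-1],[[0,1,0],[0,0,0],-1],[[0,1,0],[0,0,0],-1],[[0,1,0],[0,0,0],-1],[[-0.2,1,0],[0,0,0],-1],[[-0.2,0.5,0],[0,0,0],-1],[[0,0,0],[0,0,0],-1]]'
python3 - <<'E'
from h import *
from scipy.spatial.transform import Rotation as Ro
s=readout.observe();w=vision.camera('wrist');cv2.imwrite('pics/w4.png',w)
R=Ro.from_euler('xyz',s['orientation'])
print('footoff',R.inv().apply(atz('wrist',(319.3,216),s['tcp_pos'][2]-.054)-s['tcp_pos']))
h=cv2.cvtColor(w,cv2.COLOR_BGR2HSV).astype(int)
for k,hue,z in(('red',0,.047),('yellow',27,.069),('blue',111,.048)):
    m=((abs((h[...,0]-hue+90)%180-90)<7)&(h[...,1]>150)&(h[...,2]>120)).astype(np.uint8)
    n,l,st,c=cv2.connectedComponentsWithStats(m)
    for i in range(1,n):
        if st[i,4]>150: print(k,c[i].round(1),st[i],atz('wrist',c[i],z).round(4))
delta([.619,-.038,s['tcp_pos'][2]])
E
```

```text
time_s: 8.3
tcp_pos: [0.595, 0.065, 0.1915]
orientation: [3.141, 0.002, 0.291]
contact_force: [-0.8, -0.1, -1.5]
grip_width: 0.0272
gripper_force: 25.6
footoff [ 0.00463137 -0.00026068  0.05399222]
red [588.3  39.5] [575  10  26  62 832] [ 0.8758 -0.1967  0.047 ]
red [419.6 190.7] [ 395  166   50   51 2011] [ 0.6201 -0.0343  0.047 ]
yellow [117.3 103.8] [106  90  20  29 345] [0.6264 0.2825 0.069 ]
yellow [ 20.6 128.6] [ 13 112  17  34 405] [0.57   0.4477 0.069 ]
yellow [486.6 278.6] [467 262  38  37 989] [ 0.552  -0.1511  0.069 ]
yellow [ 18.1 283.8] [ 10 272  17  25 228] [0.2996 0.5017 0.069 ]
yellow [311.5 301.1] [290 287  52  22 668] [0.4762 0.0374 0.069 ]
t 8.35 tcp [0.5951 0.0669 0.1918] rpy [-3.141e+00  8.000e-04  2.933e-01] F [ 1.22  0.38 -1.34] w 0.0273
units [-0.25  3.58  0.01]
```

View pics/w4.png

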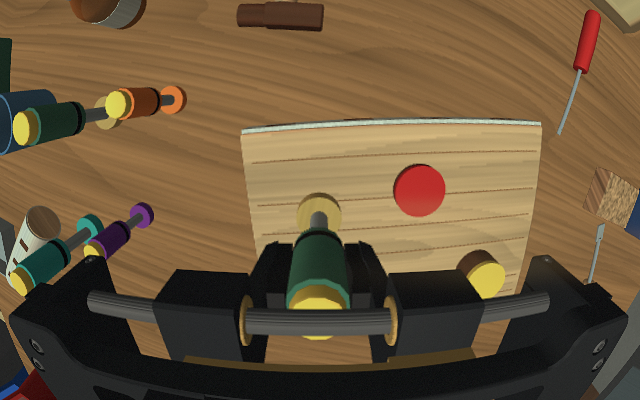

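Wrist view: red knot top at (420,191), yellow at (487,279), gauge foot at (319,215) and still upright.

```bash
python3 -m inch '[[[-0.1,0.6,0],[0,0,0],-1],[[-0.1,1,0],[0,0,0],-1],[[-0.1,1,0],[0,0,0],-1],[[0,0.65,0.4],[0,0,0],-1],[[0,0.25,0.9],[0,0,0],-1],[[0,0,0.8],[0,0,0],-1],[[0,0,0.1],[0,0,0],-1],[[0,0,0],[0,0,0],-1]]'
python3 - <<'E'
from h import *
delta([.617,-.0362,.113])
w=vision.camera('wrist');cv2.imwrite('pics/w5.png',w[120:340,200:440].repeat(2,0).repeat(2,1))
E
```

```text
time_s: 9.35
tcp_pos: [0.6177, -0.0357, 0.1263]
orientation: [-3.141, -0.0, 0.295]
contact_force: [0.3, -0.3, -1.1]
grip_width: 0.0273
gripper_force: 25.6
t 9.35 tcp [ 0.6177 -0.0357  0.1263] rpy [-3.1413e+00 -2.0000e-04  2.9470e-01] F [ 0.25 -0.29 -1.15] w 0.0273
units [-0.03  0.01  0.44]
```

View pics/w5.png

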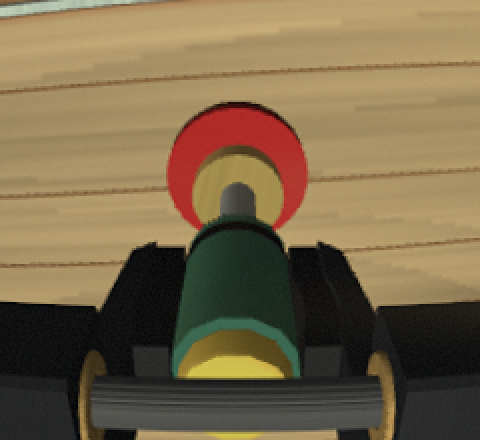

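The foot at crop (238,190) hovers over the red disc (centre (237,168)), about 13 mm up. Lower it gently.

```bash
python3 -m inch '[[[0,0,0.2],[0,0,0],-1],[[0,0,0.12],[0,0,0],-1],[[0,0,0.06],[0,0,0],-1],[[0,0,0],[0,0,0],-1]]'; python3 -m inch '[[[0,0,0.06],[0,0,0],-1],[[0,0,0],[0,0,0],-1]]'
```

```text
time_s: 9.9
tcp_pos: [0.6189, -0.0362, 0.1177]
orientation: [3.14, -0.003, 0.294]
contact_force: [-5.4, 0.2, 17.4]
grip_width: 0.0273
gripper_force: 25.0
time_s: 10.15
tcp_pos: [0.6202, -0.036, 0.1174]
orientation: [3.139, -0.006, 0.294]
contact_force: [-6.4, -0.3, 25.2]
grip_width: 0.027
gripper_force: 25.0
```

```bash
python3 -m inch '[[[0,0,-0.06],[0,0,0],-1],[[0,0,0],[0,0,0],-1]]'
python3 - <<'E'
from h import *
delta([.617,-.0362,.117])
w=vision.camera('wrist')
h=cv2.cvtColor(w,cv2.COLOR_BGR2HSV).astype(int)
b=vision.camera('top');a=vision.camera('scene')
im=np.hstack([w[150:270,260:380].repeat(3,0).repeat(3,1),cv2.resize(a[140:260,190:310],(360,360))])
cv2.imwrite('pics/w6.png',im)
m=((abs((h[...,0]+90)%180-90)<7)&(h[...,1]>150)&(h[...,2]>100)).astype(np.uint8);m[:,:260]=0;m[:,380:]=0
y,x=np.nonzero(m);print(x.min(),x.max(),y.min(),y.max())
E
```

```text
time_s: 10.4
tcp_pos: [0.6197, -0.0361, 0.1175]
orientation: [3.14, -0.005, 0.294]
contact_force: [-2.1, 0.0, 12.3]
grip_width: 0.0273
gripper_force: 25.0
t 10.4 tcp [ 0.6197 -0.0361  0.1175] rpy [ 3.1399 -0.0048  0.2938] F [-2.10e+00  1.00e-02  1.23e+01] w 0.0273
units [-0.09 -0.02  0.02]
281 353 180 240
```

View pics/w6.png

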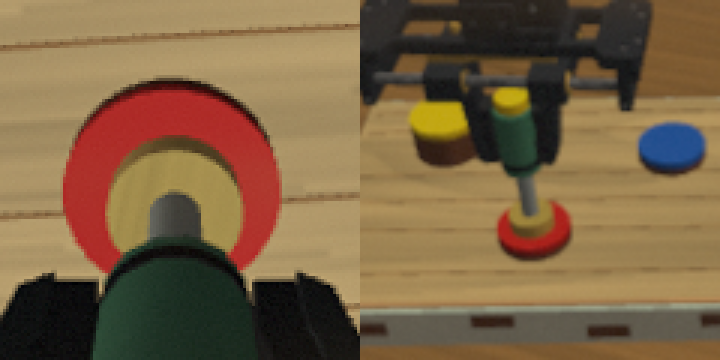

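Foot rests on red: foot centre at about (175,200), red centre at (172,193) in the crop, so about 2 mm off centre, and the height matches. Next is yellow.

```bash
python3 -m inch '[[[0,0,-0.5],[0,0,0],-1],[[0,0,-1],[0,0,0],-1],[[-0.4,0.4,-0.6],[0,0,0],-1],[[-0.9,0.8,0],[0,0,0],-1],[[-0.9,0.8,0],[0,0,0],-1],[[-0.8,0.7,0],[0,0,0],-1],[[-0.4,0.3,0],[0,0,0],-1],[[0,0,0],[0,0,0],-1],[[0,0,0],[0,0,0],-1]]'
python3 - <<'E'
from h import *
s=readout.observe();w=vision.camera('wrist')
h=cv2.cvtColor(w,cv2.COLOR_BGR2HSV).astype(int)
m=((abs(h[...,0]-27)<7)&(h[...,1]>190)&(h[...,2]>120)).astype(np.uint8);m[:,:260]=0;m[:,380:]=0;m[265:]=0
y,x=np.nonzero(m);print(x.min(),x.max(),y.min(),y.max());u=(x.min()+x.max())/2
# centre from top edge and width rows
o=atz('wrist',(u,y.min()),.072);l=atz('wrist',(x.min(),200),.072)[:2];r=atz('wrist',(x.max(),200),.072)[:2]
print('top edge',o,'width',np.hypot(*(l-r)))
c=np.cos(.294),np.sin(.294);print('centre from top edge',o[:2]-.027*np.array(c))
delta([.5475,-.151,.15])
cv2.imwrite('pics/w7.png',w[150:270,260:380].repeat(3,0).repeat(3,1))
E
```

```text
time_s: 11.68
tcp_pos: [0.5466, -0.1505, 0.178]
orientation: [-3.141, -0.001, 0.295]
contact_force: [-0.4, -0.4, -1.8]
grip_width: 0.0272
gripper_force: 25.0Traceback (most recent call last):
  File "<stdin>", line 5, in <module>
    return umr_minimum(a, axis, None, out, keepdims, initial, where)
ValueError: zero-size array to reduction operation minimum which has no identity
```

```bash
python3 -m inch '[[[0,0,0.5],[0,0,0],-1],[[0,0,0.4],[0,0,0],-1],[[0,0,0],[0,0,0],-1]]'
cat > k.py <<'E'
from h import *
import sys
hue=int(sys.argv[1]);smin=int(sys.argv[2]);T=eval(sys.argv[3])
w=vision.camera('wrist');h=cv2.cvtColor(w,cv2.COLOR_BGR2HSV).astype(int)
print('probe col 318 rows 165-215:',[tuple(h[r,318]) for r in range(165,216,6)])
m=((abs(h[...,0]-hue)<8)&(h[...,1]>smin)&(h[...,2]>100)).astype(np.uint8);m[:,:260]=0;m[:,380:]=0;m[250:]=0;m[:130]=0
n,l,st,c=cv2.connectedComponentsWithStats(m)
for i in range(1,n):
    if st[i,4]>80: print('blob x',st[i,0],st[i,0]+st[i,2]-1,'y',st[i,1],st[i,1]+st[i,3]-1,st[i,4])
delta(T)
E
python3 k.py 27 150 '[.5475,-.151,.139]'
```

```text
time_s: 12.1
tcp_pos: [0.5448, -0.1514, 0.1491]
orientation: [-3.14, 0.003, 0.294]
contact_force: [0.1, 0.2, -1.7]
grip_width: 0.0273
gripper_force: 25.0
probe col 318 rows 165-215: [(np.int64(11), np.int64(177), np.int64(39)), (np.int64(24), np.int64(178), np.int64(102)), (np.int64(26), np.int64(161), np.int64(208)), (np.int64(26), np.int64(161), np.int64(208)), (np.int64(26), np.int64(159), np.int64(208)), (np.int64(24), np.int64(157), np.int64(125)), (np.int64(23), np.int64(132), np.int64(166)), (np.int64(23), np.int64(131), np.int64(165)), (np.int64(22), np.int64(121), np.int64(139))]
blob x 284 352 y 171 231 2092
t 12.15 tcp [ 0.5454 -0.1516  0.1499] rpy [-3.1406e+00  1.5000e-03  2.9420e-01] F [ 0.08 -0.05 -2.3 ] w 0.0273
units [0.07 0.   0.36]
```

```bash
python3 -m inch '[[[0.1,0,0.12],[0,0,0],-1],[[0,0,0.1],[0,0,0],-1],[[0,0,0.06],[0,0,0],-1],[[0,0,0],[0,0,0],-1]]'; python3 k.py 27 150 '[.5475,-.151,.139]' | tail -3
```

```text
time_s: 12.65
tcp_pos: [0.5486, -0.1511, 0.1423]
orientation: [-3.142, 0.0, 0.294]
contact_force: [-0.5, 0.3, -2.3]
grip_width: 0.0272
gripper_force: 25.0
blob x 281 351 y 179 239 1910
t 12.7 tcp [ 0.5487 -0.1511  0.1424] rpy [3.1416 0.     0.2937] F [-0.18 -0.49 -1.45] w 0.0274
units [-0.04 -0.01  0.11]
```

```bash
python3 -m inch '[[[0.02,-0.03,0.05],[0,0,0],-1],[[0,0,0.05],[0,0,0],-1],[[0,0,0],[0,0,0],-1]]';  python3 -m inch '[[[0,0,0.04],[0,0,0],-1],[[0,0,0],[0,0,0],-1]]'; python3 k.py 27 150 '[.5475,-.151,.139]' | tail -3
```

```text
time_s: 13.08
tcp_pos: [0.549, -0.15, 0.1393]
orientation: [-3.142, 0.0, 0.294]
contact_force: [-0.1, -0.4, -2.0]
grip_width: 0.0276
gripper_force: 25.0
time_s: 13.32
tcp_pos: [0.5493, -0.15, 0.1391]
orientation: [3.141, -0.0, 0.294]
contact_force: [-2.4, 0.2, 5.9]
grip_width: 0.0276
gripper_force: 25.0
blob x 282 353 y 182 241 1857
t 13.375 tcp [ 0.5493 -0.15    0.1391] rpy [ 3.1412e+00 -4.0000e-04  2.9380e-01] F [-2.28 -0.19  6.67] w 0.0272
units [-0.07  0.01  0.  ]
```

```bash
python3 -m inch '[[[0,0,0.02],[0,0,0],-1],[[0,0,0],[0,0,0],-1],[[0,0,0],[0,0,0],-1]]'; python3 -m inch '[[[0,0,-0.5],[0,0,0],-1],[[0,-0.4,-0.7],[0,0,0],-1],[[0,-0.9,0],[0,0,0],-1],[[0,-1,0],[0,0,0],-1],[[0,-1,0],[0,0,0],-1],[[0,-1,0],[0,0,0],-1],[[0.05,-1,0],[0,0,0],-1],[[0,-0.7,0.6],[0,0,0],-1],[[0,0,0.7],[0,0,0],-1],[[0,0,0],[0,0,0],-1]]'; python3 k.py 111 120 '[.499,.0243,.117]'
```

```text
time_s: 13.75
tcp_pos: [0.5495, -0.15, 0.1391]
orientation: [3.141, -0.001, 0.294]
contact_force: [-3.4, 1.5, 11.2]
grip_width: 0.0273
gripper_force: 25.0
time_s: 15.0
tcp_pos: [0.4975, 0.0227, 0.1341]
orientation: [-3.141, 0.002, 0.294]
contact_force: [-0.0, 0.1, -2.1]
grip_width: 0.0272
gripper_force: 25.0
probe col 318 rows 165-215: [(np.int64(19), np.int64(103), np.int64(174)), (np.int64(137), np.int64(72), np.int64(32)), (np.int64(109), np.int64(181), np.int64(151)), (np.int64(108), np.int64(182), np.int64(151)), (np.int64(108), np.int64(181), np.int64(152)), (np.int64(116), np.int64(24), np.int64(75)), (np.int64(22), np.int64(131), np.int64(166)), (np.int64(23), np.int64(131), np.int64(164)), (np.int64(23), np.int64(117), np.int64(137))]
blob x 282 349 y 173 230 1839
t 15.05 tcp [0.4983 0.0226 0.1349] rpy [-3.1416e+00  6.0000e-04  2.9370e-01] F [ 0.46 -0.16 -1.57] w 0.0275
units [ 0.04 -0.05  0.6 ]
```

```bash
python3 -m inch '[[[0.03,-0.06,0.2],[0,0,0],-1],[[0,0,0.2],[0,0,0],-1],[[0,0,0],[0,0,0],-1]]'; python3 k.py 111 120 '[.499,.0243,.117]' |tail -3
```

```text
time_s: 15.42
tcp_pos: [0.4985, 0.0245, 0.1224]
orientation: [-3.142, 0.001, 0.294]
contact_force: [-0.1, 0.4, -2.1]
grip_width: 0.0277
gripper_force: 25.0
blob x 283 352 y 179 238 1782
t 15.475 tcp [0.4986 0.0246 0.1225] rpy [-3.1415e+00  4.0000e-04  2.9370e-01] F [ 0.28  0.49 -2.19] w 0.0276
units [0.01 0.01 0.18]
```

```bash
python3 -m inch '[[[0.02,-0.02,0.1],[0,0,0],-1],[[0,0,0.05],[0,0,0],-1],[[0,0,0],[0,0,0],-1]]'; python3 k.py 111 120 '[.499,.0243,.117]' |tail -3
```

```text
time_s: 15.85
tcp_pos: [0.4993, 0.0255, 0.1185]
orientation: [3.141, -0.0, 0.294]
contact_force: [-1.1, -0.5, 2.5]
grip_width: 0.027
gripper_force: 25.0
blob x 283 354 y 182 241 1710
t 15.9 tcp [0.4993 0.0255 0.1185] rpy [ 3.1414e+00 -4.0000e-04  2.9390e-01] F [-0.87  0.19  2.01] w 0.0274
units [-0.02  0.04  0.05]
```

```bash
python3 -m inch '[[[0,0,0.04],[0,0,0],-1],[[0,0,0],[0,0,0],-1],[[0,0,0],[0,0,0],-1],[[0,0,0],[0,0,0],-1]]'; python3 -m inch '[[[0,0,-0.6],[0,0,0],-1],[[0,0.4,-1],[0,0,0],-1],[[0,1,-0.3],[0,0,0],-1],[[0,1,0],[0,0,0],-1],[[-0.1,1,0],[0,0,0],-1],[[0,1,0],[0,0,0],-1],[[0,1,0],[0,0,0],-1],[[0,0.6,0.3],[0,0,0],-1],[[0,0.1,0.5],[0,0,0],-1],[[0,0,0],[0,0,0],-1]]'; python3 k.py 27 150 '[.5493,-.150,.1391]'|tail -3
```

```text
time_s: 16.4
tcp_pos: [0.4997, 0.0257, 0.1183]
orientation: [3.141, -0.001, 0.294]
contact_force: [-4.7, -1.0, 15.9]
grip_width: 0.0272
gripper_force: 25.0
time_s: 17.65
tcp_pos: [0.5477, -0.1491, 0.1479]
orientation: [-3.139, 0.003, 0.295]
contact_force: [0.4, 0.1, -2.3]
grip_width: 0.0275
gripper_force: 25.0
blob x 285 354 y 176 236 1931
t 17.7 tcp [ 0.5483 -0.1489  0.1488] rpy [-3.1396e+00  1.9000e-03  2.9550e-01] F [ 0.99 -0.69 -1.88] w 0.0273
units [0.02 0.05 0.32]
```

```bash
python3 -m inch '[[[0.03,0.03,0.15],[0,0,0],-1],[[0,0,0.1],[0,0,0],-1],[[0,0,0.05],[0,0,0],-1],[[0,0,0],[0,0,0],-1]]'; python3 k.py 27 150 '[.5493,-.150,.1391]'|tail -3
```

```text
time_s: 18.2
tcp_pos: [0.5503, -0.1511, 0.1409]
orientation: [3.142, 0.0, 0.294]
contact_force: [-0.0, 0.9, -2.0]
grip_width: 0.0274
gripper_force: 25.0
blob x 281 351 y 182 241 1811
t 18.25 tcp [ 0.5504 -0.1511  0.141 ] rpy [ 3.1416 -0.      0.2939] F [-0.12 -0.62 -1.33] w 0.0275
units [-0.02 -0.05  0.06]
```

```bash
python3 -m inch '[[[-0.02,-0.04,0.05],[0,0,0],-1],[[0,0,0.03],[0,0,0],-1],[[0,0,0],[0,0,0],-1]]'; python3 -m inch '[[[0,0,0],[0,0,0],-1],[[0,0,0],[0,0,0],-1]]' 5;  python3 k.py 27 150 '[.5493,-.150,.1391]'|tail -3
```

```text
time_s: 18.62
tcp_pos: [0.5496, -0.1501, 0.1391]
orientation: [3.141, -0.0, 0.294]
contact_force: [-0.8, 0.7, 5.3]
grip_width: 0.0276
gripper_force: 25.0
time_s: 18.88
tcp_pos: [0.5498, -0.1502, 0.1391]
orientation: [3.141, -0.001, 0.294]
contact_force: [-1.9, 0.0, 6.3]
grip_width: 0.0278
gripper_force: 5.0
blob x 281 352 y 182 241 1841
t 18.925 tcp [ 0.5499 -0.1502  0.1391] rpy [ 3.1411e+00 -8.0000e-04  2.9390e-01] F [-2.01  0.49  6.17] w 0.0278
units [-0.02 -0.01 -0.  ]
```

Rest well centred (blob centred on column 316.5, foot at 318). Release with slow opening steps, then rise.

```bash
python3 -m inch '[[[0,0,0],[0,0,0],-0.3],[[0,0,0],[0,0,0],-0.1],[[0,0,0],[0,0,0],0.2],[[0,0,0],[0,0,0],0.6],[[0,0,0],[0,0,0],1],[[0,0,0],[0,0,0],1]]' 5;  python3 k.py 27 150 '[.5493,-.150,.2]'|tail -3
```

```text
time_s: 19.68
tcp_pos: [0.5494, -0.1502, 0.1385]
orientation: [-3.142, 0.0, 0.294]
contact_force: [-0.5, -0.8, 0.5]
grip_width: 0.077
gripper_force: 0.0
blob x 282 353 y 182 242 1882
t 19.725 tcp [ 0.5494 -0.1502  0.1385] rpy [-3.1416  0.      0.2938] F [-0.27  0.06  0.04] w 0.0818
units [-0.   -0.01 -2.05]
```

```bash
python3 -m inch '[[[0,0,-0.2],[0,0,0],1],[[0,0,-0.6],[0,0,0],1],[[0,0,-1],[0,0,0],1],[[0,0,-1],[0,0,0],1],[[0,0,-1],[0,0,0],1],[[-0.5,0,-0.5],[0,0,0],1],[[-1,0,0],[0,0,0],1],[[-1,0,0],[0,0,0],1],[[-0.5,0,0],[0,0,0],1],[[0,0,0],[0,0,0],1]]'
python3 - <<'E'
from h import *
a=vision.camera('scene');b=vision.camera('top')
cv2.imwrite('pics/f.png',np.hstack([cv2.resize(a[100:240,150:290],(390,390),interpolation=2),cv2.resize(b[140:270,360:490],(390,390),interpolation=2)]))
delta([.5,-.15,.25])
E
```

```text
time_s: 20.98
tcp_pos: [0.4632, -0.1767, 0.2683]
orientation: [3.141, -0.001, 0.293]
contact_force: [-0.0, 0.6, -0.1]
grip_width: 0.0881
gripper_force: 0.0
t 21.075 tcp [ 0.4643 -0.1759  0.268 ] rpy [ 3.1412e+00 -1.3000e-03  2.9440e-01] F [ 0.51  0.11 -0.77] w 0.0883
units [ 1.39 -0.48  0.6 ]
```

View pics/f.png

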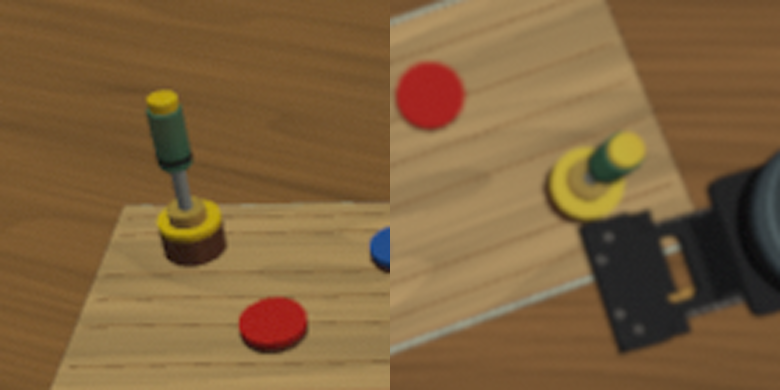

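The gauge stands free and centred on the yellow knot (foot at (187,212) left, (587,180) right in the crop), and the gripper is clear.

```bash
python3 -c "
from cell import ctrl
print(ctrl.finish_job())"
```

```text
the job is handed in; nothing more can be done
None
```

I rested the green gauge on the red, yellow and blue knots in that order, then left it standing upright by itself on the middle of the yellow knot, the highest by about 20 mm, and handed the job in at about 21 s.

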